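# Knock home the lid pins of the sample case

### The job

Pick up the mallet by its handle and knock both steel locking pins in the sloping shoulder of the white case fully home: brisk blows, not slow pushes, the head kept square to the pin (within 10 degrees) so do not drive on once it seats, and never push a pin with the gripper. Then stand the mallet back on the desk on its head, handle level as it was, and let go; leave the tape roll, the carton and the mug where they are.

Things in the scene. Friction and masses are not known exactly. Their poses are not given: they have to be found in the camera images.
- case: White fixed transport case, 240 (x) x 300 (y) x 156 mm tall, origin under its centre. Its upper +x edge, on the far side from the robot, is cut off as a shoulder sloping from z 156 mm at x 40 to z 100 at x 120. Grey carrying handle on top at x -40, up to z 182 mm.
- shoulder: The sloping face of the case (98 mm down the slope, 300 mm wide). Origin at the middle of the face; z is its outward normal, leaning 35 degrees from vertical to the case's +x (away from the robot), y is the case's y, x runs down the slope. Two round aluminium collars, 30 mm wide, stand out of it near x 0, y +90 (left) and -90 (right), each within 10 mm, each at its own height: 7 to 29 mm.
- pin_left (a joint): Steel mushroom pin (head 20 mm wide, 6 mm thick) in the collar at the shoulder's +y, moving along the shoulder's z. Value: how far in, m: 0 = out, head top 22 mm above its collar's rim; 0.016 = home on a hard stop, head on the rim. Starts at 0 to 0.005. It resists with about 10 N friction plus a weak spring (100 N/m), and stays where it is left. A brisk blow moves it faster than 0.03 m/s.
- pin_right (a joint): The same for the equal pin at the shoulder's -y.
- mallet: Loose mallet, about 0.3 kg. Black rubber cylinder head, 46 mm across, 72 mm long, standing on its flat striking face; wooden handle, level, 36 mm up, leaves the head's middle along -x, 22 mm wide (y), 26 tall (z), ending 135 mm from the head's axis. Origin: centre of the lower (striking) face; z up the head's axis. Driving on against a seated pin turns it in the grip: grip hard (80 N or more).
- mallet_grip (a point): Point on the middle of the mallet's handle, 47 mm from the head's axis and 36 mm above the lower face: a good place to grip, fingers closing along the mallet's y.
- tape_roll: Bystander: cardboard-brown tape roll lying flat, 90 mm across, 36 mm high, origin under its centre. It and the mallet may stand on either side of the case.
- carton: Bystander: white supply carton with a blue band, 75 x 110 x 60 mm, origin under its centre.
- mug: Bystander: white mug, 76 mm across, 90 mm high, handle at its +y, origin under its centre.
Things that resemble listed ones, but are neither listed nor needed, are in the scene too. What is meant by the mallet is not turquoise, and is the smaller of those in its own colour.

How it is judged (in metres and radians):
On the way, in this order (a step that is already met when the one before it is completed fails the run):
1. the mallet is lifted off the desk (height (world z) of mallet above 0.03 m), for 0.1 s.
2. one pin moves in faster than 0.03 m/s under the mallet, its head's axis within 11 degrees (0.19 rad) of the pin's (((contact force between mallet and pin_left above 0.5 N and velocity of joint pin_left above 0.03 m/s and angle between the z axis of mallet and the z axis of shoulder, either way round below 0.19 rad) or (contact force between mallet and pin_right above 0.5 N and velocity of joint pin_right above 0.03 m/s and angle between the z axis of mallet and the z axis of shoulder, either way round below 0.19 rad))).
3. with one pin home, the other is struck in the same way (((contact force between mallet and pin_left above 0.5 N and velocity of joint pin_left above 0.03 m/s and angle between the z axis of mallet and the z axis of shoulder, either way round below 0.19 rad and value of joint pin_right above 0.014 m) or (contact force between mallet and pin_right above 0.5 N and velocity of joint pin_right above 0.03 m/s and angle between the z axis of mallet and the z axis of shoulder, either way round below 0.19 rad and value of joint pin_left above 0.014 m))).
At the end, for the whole second after the job is handed in: Both pins within 2 mm of fully home; the mallet standing upright on the desk on the lower face of its head (within 0.1 rad, at rest), released (value of joint each of pin_left, pin_right above 0.014 m and height (world z) of mallet below 0.006 m and angle between mallet's own z axis and vertical below 0.1 rad and linear speed of mallet below 0.02 m/s and angular speed of mallet below 0.1 rad/s); the robot touches nothing.
It fails at once if the mallet bears on a pin while its head is more than 11 degrees out of line with it ((contact force between mallet and pin_left above 1 N and angle between the z axis of mallet and the z axis of shoulder, either way round above 0.19 rad) or (contact force between mallet and pin_right above 1 N and angle between the z axis of mallet and the z axis of shoulder, either way round above 0.19 rad)).
It fails at once if the gripper or arm presses on a pin (contact force between any of pin_left, pin_right and the fingers above 1 N or contact force between any of pin_left, pin_right and the arm above 1 N).
It fails at once if the tape roll, carton or mug is moved more than 20 mm or tipped (distance of any of tape_roll, carton, mug from where it was at the start of the episode above 0.02 m or angle between any of tape_roll, carton, mug's own z axis and vertical above 0.3 rad).
It also fails if it takes over 54 s, if anything falls off the work surface, if the arm or the gripper's body presses on something with over 40 N, if the wrist force passes 120 N, or if a joint passes its speed limit or range.

### The arm

A 7-joint arm with a two-finger parallel gripper is mounted at the origin on the work surface. World frame = base frame: x ahead of the robot, y to its left, z up, the work surface at z = 0. Lengths are in m, angles in degrees, forces in N, time in s.
With the tool pointing down it reaches from about 0.425 to 0.875 m from the base axis. Payload 4.7 kg.
Tool frame: the origin (TCP) lies on the centre line of the jaws, within the pads' length; the fingertips stand 17 mm ahead of it and the grasp point (between the pads) lies 2 mm behind it; z points along the fingers, y is the line along which they close (so a half turn about z gives the same grasp; the last joint's range is limited). The gripper opens to 87 mm and grips with 3 to 60 N. Pads are 19 mm wide; open, the fingers measure 117 mm over their backs; the gripper's body (75 mm by 190 mm) begins 51 mm behind the grasp point.
Start: joints at [73.516, 18.392, -4.016, 83.108, 1.295, 78.541, -3.26], TCP at [0.193, -0.621, 0.24] pointing down, gripper open.
Joint ranges: [-163.93, 163.93], [-17.29, 119.83], [-79.2, 71.16], [3.27, 140.29], [-89.18, 269.18], [5.43, 117.66], [-154.24, 154.24]. Speed limits (degrees/s): [147.25, 147.25, 180, 180, 180, 180, 180].

### API

Orientations are given as [roll, pitch, yaw] about the fixed x, y, z axes, in that order (R = Rz(yaw) Ry(pitch) Rx(roll)).
In Python, from cell import env, read_camera gives the robot as it stands.
- The arm moves only by the shell command python3 -m jog 'ROWS' [FORCE]. ROWS is JSON, a list of rows, each a list of 5 numbers: the opening, from 0 (shut) to 1 (fully open), then the shift along the tool's x, y, z each as a share of 0.02 m, from -1 to 1, then the turn about the tool's z as a share of 45 degrees, from -1 to 1. In form: [[gripper, x, y, z, yaw], ...]. A call has 1 to 12 rows; each row shifts and turns the commanded pose from where the row before left it, along the tool's axes as they then stand; what a row does not reach is not made up. A row lasts 1/12 s, in which the tool goes at most 41.7 mm and 7.16 degrees, less where a joint would pass 70% of its speed; a pose out of reach is approached as far as the arm can. A call with a number of a shift or a turn outside -1 to 1 is refused whole. A call with a gripper value outside its range is refused whole. The fingers move at their own pace and stop on an object; FORCE is the grip in N (left out, the last holds). Time passes only in rows, so rows that do not move let the fingers close. It gives the time, the measured TCP pose, the force, the opening and the grip force at its end, in the units of the state.
- env.get_obs(): the state, without advancing time (a new reading comes with each control period).
- read_camera(name): name is "scene" or "top" or "wrist"; returns a dict with "color" (420x560x3 uint8, red, green, blue), "range_z" (420x560 float32, m along the optical axis (not along the pixel's ray), 0 where there is no reading), "mtx" (3x3 intrinsics, pixels), "world_from_camera" (4x4, takes a point from camera to world coordinates); the wrist camera has in their place "T_tool_cam" (4x4, takes a point from camera to tool coordinates, whose origin is the TCP and whose axes are the flange's). Camera axes: x right, y down, z forward; pixel columns grow to the right and rows downward; lengths in m; the calibration is good to about 2 mm. The wrist camera is an equidistant fisheye: a pixel r from the principal point sees the ray r / f radians off the axis. A picture is of the moment at which its call begins: read the wrist's pose just before it.
- env.sign_off(): hands the job in; it is judged then, once.
The state is a dict: "time_s": time; "qpos": joint angles; "joint_velocities": joint speeds; "effort": joint torques, N m; "tool_pos": TCP position; "tool_rot": TCP orientation; "force": force on the tool from outside, world axes, zero at the start; "wrist_torque": the same for the moment, N m; "grip_width": finger opening in m; "grasp_force": force on a finger pad.
Only numpy, scipy, OpenCV 4.12 (cv2) and the standard library are available. Lean on these libraries where they do the work, as an engineer would, in place of code of your own. Each camera call takes 0.05 s, during which the arm holds its last target. There are 200 camera calls.

## Working session

There is one attempt and no reset: what is moved stays moved. The work goes in short steps, Python scripts to look and compute and a shell command to move; the robot and the scene stay as the last step left them, time stands still between calls to the robot, and variables do not carry over. Pictures are saved under pics/ and viewed, at most 10 in all, crops included, and the job is handed in when it is done.

```bash
ls; mkdir -p pics
cat > h.py <<'E'
import numpy as np,cv2
from cell import env,read_camera
from scipy.spatial.transform import Rotation as R
def pts(c):
    K=c["mtx"];z=c["range_z"];v,u=np.indices(z.shape)
    P=np.stack([(u-K[0,2])/K[0,0]*z,(v-K[1,2])/K[1,1]*z,z],-1)
    T=np.array(c["world_from_camera"]);return P@T[:3,:3].T+T[:3,3]
E
python3 - <<'E'
from h import *
o=env.get_obs();print(o)
for n in("scene","top"):
    c=read_camera(n);np.savez(n+"0.npz",**{k:np.array(v) for k,v in c.items()})
    cv2.imwrite(f"pics/{n}0.png",cv2.resize(c["color"][:,:,::-1],(800,600)))
    print(n,c["mtx"],c["world_from_camera"],(c["range_z"]>0).mean())
E
```

```text
pics
{'time_s': 0.0, 'qpos': array([73.51617715, 18.43912104, -4.01606298, 83.17565727,  1.2957333 ,
       78.542401  , -3.26154685]), 'joint_velocities': array([-0.03208991,  0.17089663, -0.04852241,  0.02599976, -0.00150255,
        0.02674893, -0.0762691 ]), 'effort': array([ 3.74149386e-04, -4.91297150e+01, -4.03531976e-01, -3.12536681e+01,
       -6.37151767e-02,  4.38858045e-02,  1.98449525e-04]), 'tool_pos': array([ 0.19299719, -0.62012348,  0.23845427]), 'tool_rot': array([-1.79888112e+02,  6.44588173e-03,  1.72926994e+01]), 'force': array([ 0.36574008, -0.21173285,  0.74369883]), 'wrist_torque': array([ 0.004225  , -0.01394762, -0.03521975]), 'grasp_force': 0.0, 'grip_width': 0.08703813673762623}
scene [[419.80707168   0.         285.41629263]
 [  0.         419.80707168 211.87935438]
 [  0.           0.           1.        ]] [[ 0.14152618  0.63381377 -0.7604278   1.58181312]
 [ 0.98993306 -0.08929586  0.10981253 -0.09601847]
 [ 0.00169764 -0.76831397 -0.64007091  0.9439033 ]
 [ 0.          0.          0.          1.        ]] 0.9960204081632653
top [[407.26809988   0.         274.95019088]
 [  0.         407.26809988 206.23046295]
 [  0.           0.           1.        ]] [[ 0.00603476 -0.99827355  0.05842524  0.52810362]
 [-0.99970825 -0.0046563   0.02370094  0.0301678 ]
 [-0.02338797 -0.05855123 -0.9980104   1.21859642]
 [ 0.          0.          0.          1.        ]] 0.996062925170068
```

View pics/scene0.png

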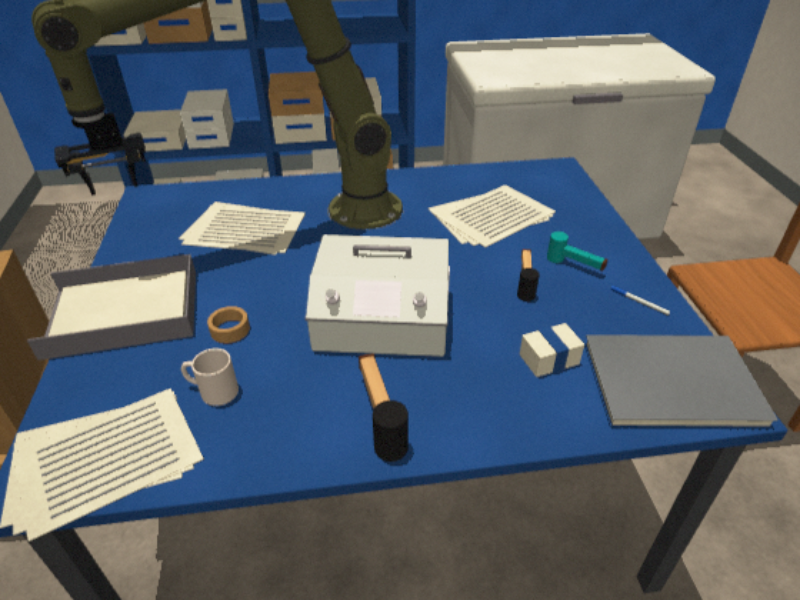

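View pics/top0.png

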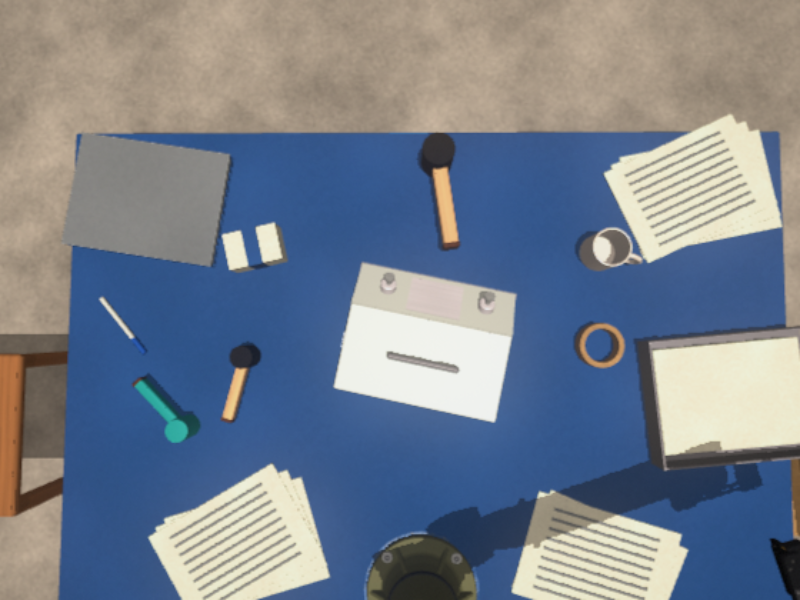

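Candidate mallets in the top view are the small black one at (243,360), the large black one at (440,190) and the turquoise one at (160,410). The small black one fits, since it isn't turquoise and is the smaller of the black pair. The case is at (430,340), tape roll at (600,345), mug at (605,250) and carton at (255,245). Next I'll take the confirming crop and measure.

Run:
```python
from h import *
T=np.load("top0.npz");S=np.load("scene0.npz")
cv2.imwrite("pics/crop.png",np.hstack([cv2.resize(S["color"][165:220,340:395,::-1],(400,400)),cv2.resize(T["color"][230:300,140:210,::-1],(400,400))]))
for n,c,win in(("top",T,(140,210,225,305)),("scene",S,(350,395,165,220))):
    P=pts(c);hsv=cv2.cvtColor(c["color"],cv2.COLOR_RGB2HSV).astype(int)
    m=np.zeros(P.shape[:2],bool);u0,u1,v0,v1=win;m[v0:v1,u0:u1]=1
    h=m&(hsv[...,0]<25)&(hsv[...,1]>90)&(hsv[...,2]>90)&(P[...,2]>.03)
    b=m&(hsv[...,2]<60)&(P[...,2]>.064)
    Q=P[h][:,:2];r=cv2.minAreaRect(Q.astype(np.float32)*1000)
    d=np.linalg.svd(Q-Q.mean(0))[2][0];d*=np.sign(d[0])
    print(n,"handle",Q.mean(0),P[h][:,2].mean(),r,"x-axis yaw",np.degrees(np.arctan2(d[1],d[0])),h.sum())
    B=P[b];r=cv2.minEnclosingCircle(B[:,:2].astype(np.float32)*1000);print("head",B[:,:2].mean(0),(B[:,:2].max(0)+B[:,:2].min(0))/2,r,B[:,2].max(),b.sum())
    # case
    w=(P[...,0]>.3)&(P[...,0]<.85)&(abs(P[...,1])<.3)
    t=w&(abs(P[...,2]-.156)<.004)&(hsv[...,1]<60)
    r=cv2.minAreaRect(P[t][:,:2].astype(np.float32)*1000);print("casetop",r,np.median(P[t][:,2]))
    bx=cv2.boxPoints(r);print(bx)
```

```text
top handle [0.39623206 0.37565875] 0.0479993250662885 ((398.9239501953125, 376.9647521972656), (23.027956008911133, 114.30654907226562), 73.61468505859375) x-axis yaw -14.96115205719041 299
head [0.47226734 0.3542022 ] [0.49061586 0.20313422] ((494.84613037109375, 202.7662353515625), 175.77349853515625) 1.2185964219813774 183
casetop ((502.71087646484375, -4.107940673828125), (299.71331787109375, 229.5250701904297), 78.54872131347656) 0.1565629574557893
[[ 360.48108 -128.1972 ]
 [ 585.43726 -173.76587]
 [ 644.9407   119.98132]
 [ 419.9845   165.54999]]
scene handle [0.3887819  0.38121253] 0.05057844180439975 ((402.7035217285156, 378.12982177734375), (21.04575538635254, 116.07390594482422), 74.91348266601562) x-axis yaw -15.869340014123265 79
head [0.51502343 0.34326849] [1.0182182  0.14146419] ((1021.5752563476562, 136.9447784423828), 606.744140625) 0.9439032986261564 94
casetop ((505.0144348144531, -3.09881591796875), (298.6210632324219, 232.4771728515625), 78.9913330078125) 0.15686242548287888
[[ 362.40286  -127.465164]
 [ 590.60205  -171.85841 ]
 [ 647.626     121.26753 ]
 [ 419.42682   165.66078 ]]
```

View pics/crop.png

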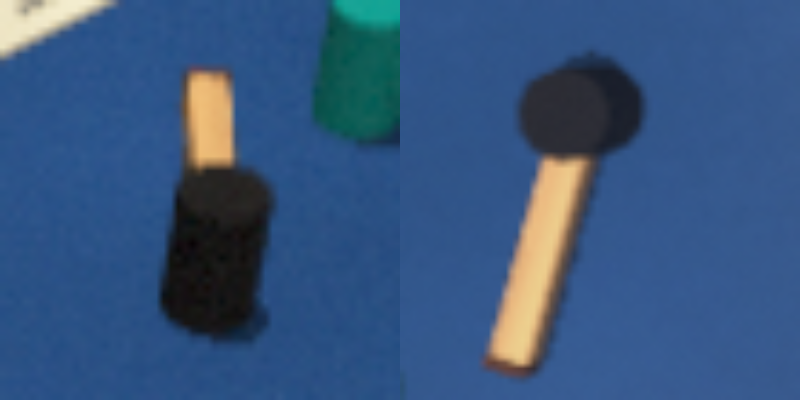

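The crop confirms the small black-headed mallet with a wooden handle, standing on its face: scene crop head (215,250), handle (210,120). Next I'll measure the mallet head and the collars and pins.

Run:
```python
from h import *
T=np.load("top0.npz");S=np.load("scene0.npz")
yaw=np.radians(-11.2);C=np.array([.508,-.0044,0]);Rc=R.from_euler('z',yaw).as_matrix()
a=np.radians(35)
Rs=Rc@R.from_euler('y',a).as_matrix();O=C+Rc@[.08,0,.128]
print("shoulder O",O)
for n,c,win in(("top",T,(140,210,225,305)),("scene",S,(350,395,165,220))):
    P=pts(c);hsv=cv2.cvtColor(c["color"],cv2.COLOR_RGB2HSV).astype(int)
    m=np.zeros(P.shape[:2],bool);u0,u1,v0,v1=win;m[v0:v1,u0:u1]=1
    B=P[m&(hsv[...,2]<75)&(abs(P[...,2]-.072)<.005)&(c["range_z"]>0)]
    print(n,"head",cv2.minEnclosingCircle(B[:,:2].astype(np.float32)*1000),B.mean(0),len(B))
    L=(P-O)@Rs
    f=(abs(L[...,0])<.04)&(abs(L[...,1])<.14)&(abs(L[...,2])<.012)&(c["range_z"]>0)
    A=np.c_[L[f][:,:2],np.ones(f.sum())];r=np.linalg.lstsq(A,L[f][:,2],rcond=None)[0];print("plane",r)
    g=(abs(L[...,1])<.14)&(abs(L[...,0])<.15)&(abs(L[...,2])<.004);print("yext",np.percentile(L[g][:,1],[1,99]))
    for s in(1,-1):
        w=(abs(L[...,0])<.03)&(abs(L[...,1]-s*.09)<.03)&(L[...,2]>.005)&(L[...,2]<.08)&(c["range_z"]>0)
        Q=L[w];zt=np.percentile(Q[:,2],95);q=Q[Q[:,2]>zt-.004]
        print(s,"n",len(Q),"top",zt,"xy mid",(q.max(0)+q.min(0))[:2]/2*1e3,q.mean(0)*1e3,(np.ptp(q,0)*1e3))
        print("  hist z mm",np.histogram(Q[:,2]*1e3,np.arange(4,60,3))[0])
        k=Q[(Q[:,2]<zt-.008)]
        print("  all ext",Q.min(0)*1e3,Q.max(0)*1e3)
```

```text
shoulder O [ 0.58647641 -0.01993875  0.128     ]
top head ((471.36688232421875, 357.4435729980469), 22.15192413330078) [0.47178418 0.35704871 0.07217207] 182
plane [0.00092336 0.00134405 0.0010113 ]
yext [-0.13735807  0.13747865]
1 n 124 top 0.037284420981662694 xy mid [6.00540331e-02 8.88295685e+01] [-0.64861252 89.17999457 35.98153983] [18.6869609  17.1895987   6.36676261]
  hist z mm [ 7  8  3 32 28  5  0  0  1  8 23  9  0  0  0  0  0  0]
  all ext [-15.14051099  74.83825026   5.06656609] [ 19.95355659 103.54897517  39.71133891]
-1 n 131 top 0.039282329610197814 xy mid [  0.76786063 -96.52300838] [ -0.20668966 -96.53727697  38.12351362] [20.76239986 16.51029672  5.6312367 ]
  hist z mm [ 5 11  7 34 26  5  2  0  0  2 13 22  4  0  0  0  0  0]
  all ext [ -15.41911008 -110.37651298    5.00910178] [ 11.14906056 -82.57899675  41.08080118]
scene head ((476.6870422363281, 360.4632873535156), 24.112316131591797) [0.4784102  0.35854476 0.07266515] 82
plane [-0.00242206  0.00421466  0.00199622]
yext [-0.13735656  0.13740074]
1 n 101 top 0.03899122728596352 xy mid [ 2.65964328 90.87368676] [ 2.36263781 91.78674518 37.32799533] [19.11538521 17.99034755  5.31207706]
  hist z mm [12 10  3 14 16  6  4  0  0  7 16 11  2  0  0  0  0  0]
  all ext [-28.15713336  62.88601612   5.03559828] [ 23.60607138 117.26938549  40.58453321]
-1 n 99 top 0.041605924722342834 xy mid [  2.84572584 -94.80413815] [  3.68639921 -95.25892911  40.15765179] [16.85220854 18.27404094  4.50075951]
  hist z mm [14  6  5 13 16  7  2  0  0  2  7 14 13  0  0  0  0  0]
  all ext [ -29.22859393 -119.20801554    5.02751771] [ 27.74209652 -62.84366826  42.11797249]
```

```bash
cat >> h.py <<'E'
def go(target,yaw=None):
    "print tool-axis shares (sum over rows) to reach target TCP"
    o=env.get_obs();M=R.from_euler('xyz',o['tool_rot'],degrees=True).as_matrix()
    d=M.T@(np.array(target)-o['tool_pos']);print("t%.2f"%o['time_s'],"pos",o['tool_pos'].round(4),"rot",o['tool_rot'].round(2),"shares",(d/.02).round(2), "yawshare",None if yaw is None else round(-((yaw-o['tool_rot'][2]+180)%360-180)/45,3),"F",o['force'].round(1),"w",round(o['grip_width'],4),"gf",round(o['grasp_force'],1),"q7",o['qpos'][6].round(1))
E
python3 -m jog '[[1,0,0,0,-0.155],[1,0,0,0,-0.155],[1,0,0,0,-0.155],[1,0,0,0,-0.155],[1,0,0,0,-0.155],[1,0,0,0,-0.155],[1,0,0,0,-0.155],[1,0,0,0,-0.155],[1,0,0,0,-0.155],[1,0,0,0,-0.155],[1,0,0,0,-0.155],[1,0,0,0,-0.155]]'
python3 -m jog '[[1,0,0,0,-0.155],[1,0,0,0,-0.155],[1,0,0,0,-0.155],[1,0,0,0,-0.155],[1,0,0,0,-0.155],[1,0,0,0,-0.155],[1,0,0,0,-0.155],[1,0,0,0,-0.155],[1,0,0,0,-0.155],[1,0,0,0,0]]'
python3 -c "
from h import *
go([.62,-.15,.26],165);go([.428,.371,.2],165)"
```

```text
time_s: 1.1
tool_pos: [0.1931, -0.6203, 0.2389]
tool_rot: [-180.0, -0.1, 101.3]
force: [0.6, 0.4, 0.1]
grip_width: 0.0867
grasp_force: 0.0
time_s: 1.93
tool_pos: [0.193, -0.6204, 0.2389]
tool_rot: [179.9, -0.0, 163.9]
force: [0.2, 0.5, -0.5]
grip_width: 0.0871
grasp_force: 0.0
t1.93 pos [ 0.193  -0.6204  0.2389] rot [ 1.7994e+02 -2.0000e-02  1.6394e+02] shares [-14.01  28.51  -1.03] yawshare -0.024 F [ 0.2  0.5 -0.5] w 0.0871 gf 0.0 q7 138.7
t1.93 pos [ 0.193  -0.6204  0.2389] rot [ 1.7994e+02 -2.0000e-02  1.6394e+02] shares [ 2.42 50.88  2.  ] yawshare -0.024 F [ 0.2  0.5 -0.5] w 0.0871 gf 0.0 q7 138.7
```

```bash
python3 -m jog '[[1,-1,1,-0.1,-0.024],[1,-1,1,-0.1,0],[1,-1,1,-0.1,0],[1,-1,1,-0.1,0],[1,-1,1,-0.1,0],[1,-1,1,-0.1,0],[1,-1,1,-0.1,0],[1,-1,1,-0.1,0],[1,-1,1,-0.1,0],[1,-1,1,-0.1,0],[1,-1,1,0,0],[1,-1,1,0,0]]'
python3 -m jog '[[1,-1,1,0,0],[1,-1,1,0,0],[1,0,1,0,0],[1,0,1,0,0],[1,0,1,0,0],[1,0,1,0,0],[1,0,1,0,0],[1,0,1,0,0],[1,0,1,0,0],[1,0,1,0,0],[1,0,1,0,0],[1,0,1,0,0]]'
python3 -m jog '[[1,0,1,0,0],[1,0,1,0,0],[1,0,1,0,0],[1,0,1,0,0],[1,0.7,1,0,0],[1,0.7,1,0,0],[1,0.7,1,0,0],[1,0.7,1,0,0],[1,0.7,1,0,0],[1,0.7,1,0,0],[1,0.7,1,0,0],[1,0.7,1,0,0]]'
python3 -m jog '[[1,0.7,1,0,0],[1,0.7,1,0,0],[1,0.7,1,0,0],[1,0.7,1,0,0],[1,0.7,1,0,0],[1,0.7,1,0,0],[1,0.7,1,0,0],[1,0.7,1,0,0],[1,0.7,1,0,0],[1,0.7,1,0,0],[1,0,0,0,0],[1,0,0,0,0]]'
python3 - <<'E'
from h import *
go([.428,.371,.15],165)
o=env.get_obs();c=read_camera("wrist");np.savez("w0.npz",pos=o['tool_pos'],rot=o['tool_rot'],**{k:np.array(v) for k,v in c.items()})
cv2.imwrite("pics/w0.png",c["color"][:,:,::-1]);print(c["mtx"],c["T_tool_cam"])
E
```

```text
time_s: 2.93
tool_pos: [0.4888, -0.4514, 0.2594]
tool_rot: [-180.0, -0.0, 164.6]
force: [0.9, 0.5, 0.3]
grip_width: 0.0873
grasp_force: 0.0
time_s: 3.93
tool_pos: [0.5891, -0.23, 0.2592]
tool_rot: [-180.0, -0.0, 164.6]
force: [-0.8, -1.1, -0.2]
grip_width: 0.0869
grasp_force: 0.0
time_s: 4.93
tool_pos: [0.543, 0.0309, 0.2593]
tool_rot: [-180.0, -0.0, 164.6]
force: [0.8, 0.2, -0.5]
grip_width: 0.0869
grasp_force: 0.0
time_s: 5.93
tool_pos: [0.46, 0.261, 0.2595]
tool_rot: [-180.0, -0.0, 164.9]
force: [0.7, -1.2, 0.9]
grip_width: 0.0873
grasp_force: 0.0
t5.93 pos [0.46   0.261  0.2595] rot [-1.7999e+02 -1.0000e-02  1.6490e+02] shares [2.98 4.9  5.47] yawshare -0.002 F [ 0.7 -1.2  0.9] w 0.0873 gf 0.0 q7 37.4
[[325.1922621    0.         275.55951677]
 [  0.         325.1922621  214.20632079]
 [  0.           0.           1.        ]] [[ 7.28809426e-04 -9.54384201e-01 -2.98580419e-01  8.26948533e-02]
 [ 9.99999727e-01  7.32066004e-04  1.00934278e-04  1.25592498e-05]
 [ 1.22250494e-04 -2.98580411e-01  9.54384473e-01 -1.45696812e-01]
 [ 0.00000000e+00  0.00000000e+00  0.00000000e+00  1.00000000e+00]]
```

View pics/w0.png

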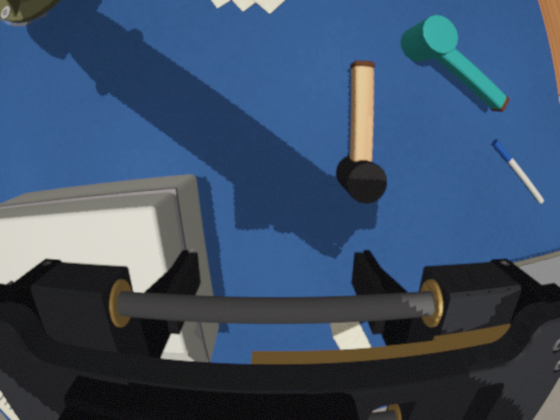

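The wrist view shows the mallet with its head at (362,180) and handle running from (362,65) to (360,160). I'll cast the handle-top pixels onto z=0.049.

```bash
cat >> h.py <<'E'
def wray(c,uv,pos,rot,z):
    K=np.array(c["mtx"]);T=np.array(c["T_tool_cam"]);uv=np.atleast_2d(uv).astype(float)-K[:2,2]
    r=np.linalg.norm(uv,axis=1);t=r/K[0,0];s=np.sin(t)/np.maximum(r,1e-9)
    d=np.c_[uv*s[:,None],np.cos(t)];M=R.from_euler('xyz',rot,degrees=True).as_matrix()
    d=d@T[:3,:3].T@M.T;o=pos+M@T[:3,3];return o+d*((z-o[2])/d[:,2])[:,None]
E
python3 - <<'E'
from h import *
c=np.load("w0.npz");hsv=cv2.cvtColor(c["color"],cv2.COLOR_RGB2HSV).astype(int)
m=np.zeros(hsv.shape[:2],bool);m[50:175,335:390]=1
h=m&(hsv[...,0]<25)&(hsv[...,1]>60)&(hsv[...,2]>150)
v,u=np.nonzero(h);P=wray(c,np.c_[u,v],c["pos"],c["rot"],.049)[:,:2]*1000
r=cv2.minAreaRect(P.astype(np.float32));b=cv2.boxPoints(r);print(r,b)
d=np.linalg.svd(P-P.mean(0))[2][0];d*=np.sign(d[0]);s=(P-P.mean(0))@d
print("yaw",np.degrees(np.arctan2(d[1],d[0])),"end",P.mean(0)+d*s.min(),"length",np.ptp(s),"head",P.mean(0)+d*(s.min()+135),"grip",P.mean(0)+d*(s.min()+88),"mid",P.mean(0))
go(list((P.mean(0)+d*(s.min()+88))/1000)+[.11],165)
E
```

```text
((399.85821533203125, 377.943359375), (20.856889724731445, 106.84455108642578), 75.22879028320312) [[345.54263 381.4801 ]
 [448.8561  354.239  ]
 [454.1738  374.40662]
 [350.86032 401.6477 ]]
yaw -14.435068557256933 end [348.08872677 391.02020318] length 106.75975672337982 head [478.8268802  357.36704229] grip [433.31063419 369.08332793] mid [399.50284741 377.78575227]
t5.98 pos [0.4609 0.2594 0.2593] rot [-179.95    0.    164.77] shares [2.77 4.94 7.46] yawshare -0.005 F [ 0.1 -0.1 -0.4] w 0.0872 gf 0.0 q7 37.5
```

```bash
python3 -m jog '[[1,0.58,1,0.9,-0.005],[1,0.58,1,0.9,0],[1,0.58,1,0.9,0],[1,0.58,1,0.9,0],[1,0.56,0.93,0.9,0],[1,0,0,0.9,0],[1,0,0,0.9,0],[1,0,0,0.9,0],[1,0,0,0,0],[1,0,0,0,0],[1,0,0,0,0]]'
python3 -c "
from h import *
go([.431,.3695,.034],165.3)"
```

```text
time_s: 6.9
tool_pos: [0.4319, 0.3692, 0.1163]
tool_rot: [180.0, 0.0, 164.9]
force: [0.3, 0.4, 0.5]
grip_width: 0.0871
grasp_force: 0.0
t6.90 pos [0.4319 0.3692 0.1163] rot [1.7998e+02 4.0000e-02 1.6494e+02] shares [0.05 0.   4.11] yawshare -0.008 F [0.3 0.4 0.5] w 0.0871 gf 0.0 q7 16.2
```

```bash
python3 -m jog '[[1,0.02,0,0.6,-0.008],[1,0.02,0,0.6,0],[1,0,0,0.6,0],[1,0,0,0.6,0],[1,0,0,0.6,0],[1,0,0,0.6,0],[1,0,0,0.5,0],[1,0,0,0,0],[0,0,0,0,0],[0,0,0,0,0],[0,0,0,0,0],[0,0,0,0,0]]' 4
python3 -m jog '[[0,0,0,0,0],[0,0,0,0,0],[0,0,0,0,0],[0,0,0,0,0]]' 4
python3 -c "
from h import *
go([.431,.3695,.034],165.3)"
```

```text
time_s: 7.9
tool_pos: [0.4304, 0.3703, 0.0342]
tool_rot: [179.9, 0.1, 165.4]
force: [-0.3, 0.4, -0.2]
grip_width: 0.0683
grasp_force: 0.0
time_s: 8.23
tool_pos: [0.4301, 0.3699, 0.0336]
tool_rot: [180.0, 0.0, 165.4]
force: [0.1, 0.1, 1.5]
grip_width: 0.0418
grasp_force: 0.0
t8.23 pos [0.4301 0.3699 0.0336] rot [1.8000e+02 1.0000e-02 1.6543e+02] shares [-0.05 -0.01 -0.02] yawshare 0.003 F [0.1 0.1 1.5] w 0.0418 gf 0.0 q7 12.4
```

```bash
python3 -m jog '[[0,0,0,0,0],[0,0,0,0,0],[0,0,0,0,0],[0,0,0,0,0],[0,0,0,0,0],[0,0,0,0,0]]' 4
python3 -m jog '[[0,-0.13,0,-0.2,0],[0,-0.13,0,-0.2,0],[0,-0.16,0,-0.2,0],[0,-0.17,0,-0.2,0],[0,-0.19,0,-0.2,0],[0,-0.2,0,-0.17,0],[0,-0.21,0,-0.16,0],[0,-0.22,0,-0.15,0],[0,-0.22,0,-0.15,0],[0,-0.22,0,-0.14,0],[0,0,0,0,0],[0,0,0,0,0]]' 4
python3 - <<'E'
from h import *
go([.43,.37,.07],165.3)
o=env.get_obs();c=read_camera("wrist");np.savez("w1.npz",pos=o['tool_pos'],rot=o['tool_rot'],**{k:np.array(v) for k,v in c.items()})
s=read_camera("scene");np.savez("s1.npz",**{k:np.array(v) for k,v in s.items()})
cv2.imwrite("pics/w1.png",np.hstack([cv2.resize(c["color"][120:420,150:450,::-1],(400,400)),cv2.resize(s["color"][110:230,320:440,::-1],(400,400))]))
E
```

```text
time_s: 8.73
tool_pos: [0.43, 0.3701, 0.0335]
tool_rot: [180.0, -0.0, 165.4]
force: [0.5, 0.6, -1.8]
grip_width: 0.022
grasp_force: 4.0
time_s: 9.73
tool_pos: [0.4671, 0.3602, 0.0691]
tool_rot: [180.0, 0.1, 165.4]
force: [1.6, -1.1, -0.7]
grip_width: 0.0222
grasp_force: 4.0
t9.73 pos [0.4671 0.3602 0.0691] rot [1.7998e+02 8.0000e-02 1.6537e+02] shares [ 1.92  0.01 -0.05] yawshare 0.002 F [ 1.6 -1.1 -0.7] w 0.0222 gf 4.0 q7 16.7
```

View pics/w1.png

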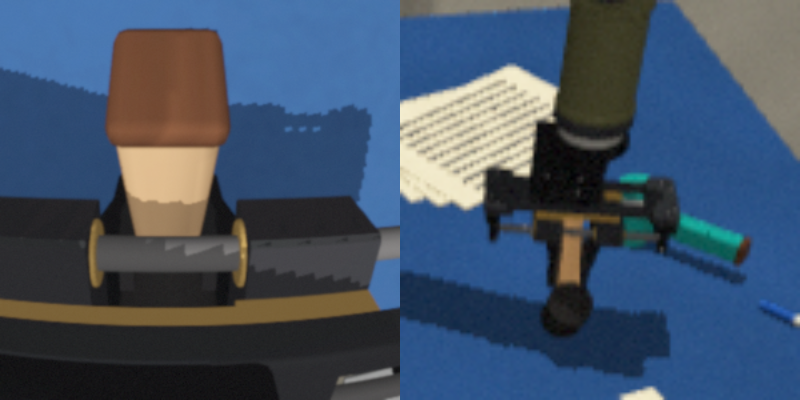

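The mallet pivoted in the grip. The wrist crop shows the handle end cap at (168,85) rising toward the camera, and the scene crop shows the head low at (568,305). I'll clamp it hard, lift, and measure the tilt from depth on the handle's top surface.

```bash
python3 -m jog '[[0,0,0,0,0],[0,0,0,0,0],[0,0,0,0,0],[0,0,0,-0.5,0],[0,0,0,-1,0],[0,0,0,-1,0],[0,0,0,-1,0],[0,0,0,-1,0],[0,0,0,-1,0],[0,0,0,-1,0],[0,0,0,-1,0],[0,0,0,0,0]]' 60
cat >> h.py <<'E'
def tilt(tag):
    o=env.get_obs();c=read_camera("wrist");np.savez(tag+".npz",pos=o['tool_pos'],rot=o['tool_rot'],**{k:np.array(v) for k,v in c.items()})
    K=np.array(c["mtx"]);T=np.array(c["T_tool_cam"]);z=c["range_z"];v,u=np.indices(z.shape)
    uv=np.stack([u-K[0,2],v-K[1,2]],-1).astype(float);r=np.linalg.norm(uv,axis=-1);t=r/K[0,0]
    d=np.concatenate([uv*(np.sin(t)/np.maximum(r,1e-9))[...,None],np.cos(t)[...,None]],-1);P=d/d[...,2:]*z[...,None]
    P=P@T[:3,:3].T+T[:3,3]   # tool frame
    hsv=cv2.cvtColor(c["color"],cv2.COLOR_RGB2HSV).astype(int)
    w=(hsv[...,0]<25)&(hsv[...,1]>50)&(hsv[...,2]>80)&(z>0)&(abs(P[...,1])<.008)&(P[...,0]>.0)&(P[...,0]<.12)&(P[...,2]<.01)&(P[...,2]>-.1)
    n,L=cv2.connectedComponents(w.astype(np.uint8));
    X=P[...,0][w];Z=P[...,2][w];print("n",w.sum(),"x",np.percentile(X,[2,98]),"z",np.percentile(Z,[2,98]))
    for a,b in zip(np.arange(.005,.1,.005),np.arange(.01,.105,.005)):
        k=(X>=a)&(X<b)
        if k.sum()>3: print("  x%.3f z %.4f sd %.4f n%d"%(a+.0025,np.median(Z[k]),Z[k].std(),k.sum()))
E
python3 -c "
from h import *
go([.43,.37,.07],165.3);tilt('w2')"
```

```text
time_s: 10.83
tool_pos: [0.4662, 0.3629, 0.2231]
tool_rot: [179.7, 0.2, 165.5]
force: [0.3, 0.9, -2.7]
grip_width: 0.0218
grasp_force: 60.0
t10.83 pos [0.4662 0.3629 0.2231] rot [179.72   0.19 165.5 ] shares [ 1.87 -0.15  7.65] yawshare 0.004 F [ 0.3  0.9 -2.7] w 0.0218 gf 60.0 q7 22.5
n 9534 x [0.01461165 0.07454497] z [-0.08305432 -0.03225941]
  x0.007 z -0.0281 sd 0.0002 n11
  x0.013 z -0.0308 sd 0.0012 n200
  x0.017 z -0.0349 sd 0.0012 n217
  x0.022 z -0.0810 sd 0.0180 n1037
  x0.028 z -0.0434 sd 0.0056 n310
  x0.033 z -0.0478 sd 0.0060 n411
  x0.037 z -0.0518 sd 0.0012 n408
  x0.043 z -0.0560 sd 0.0014 n470
  x0.048 z -0.0604 sd 0.0012 n602
  x0.052 z -0.0644 sd 0.0014 n608
  x0.058 z -0.0694 sd 0.0007 n1131
  x0.062 z -0.0668 sd 0.0018 n1532
  x0.068 z -0.0610 sd 0.0019 n1358
  x0.073 z -0.0551 sd 0.0019 n1132
  x0.078 z -0.0516 sd 0.0007 n107
```

Tilt is about 40° from both the handle slope and the end cap, with the face centre at tool (-14, 0, +55) mm. That is 5° from square. I'll refine the pin and rim heights and plan the strike poses.

```bash
cat >> h.py <<'E'
CY=np.radians(-11.2);RC=R.from_euler('z',CY).as_matrix();RS=RC@R.from_euler('y',35,degrees=True).as_matrix();SO=np.array([.508,-.0044,0])+RC@[.08,0,.128]
def strike(sx,sy,h,th=40.,off=.005):
    "TCP so that the mallet face centre is at shoulder (sx+off, sy, h), tilt th"
    t=np.radians(th);f=np.array([.0485*np.cos(t)-.0354*np.sin(t),0,-.0485*np.sin(t)-.0354*np.cos(t)+.003])
    return SO+RS@[sx+off,sy,h]-RC@f
E
python3 - <<'E'
from h import *
for n in("top","scene"):
    c=np.load(n+"0.npz");L=(pts(c)-SO)@RS
    for s in(1,-1):
        w=(abs(L[...,0])<.022)&(abs(L[...,1]-s*.092)<.022)&(c["range_z"]>0);Q=L[w]*1e3
        o=(abs(L[...,0])<.035)&(abs(L[...,1]-s*.092)<.045)&~w&(c["range_z"]>0)
        base=np.median(L[o][:,2])*1e3
        k=Q[(Q[:,2]>10)&(Q[:,2]<26)];t=Q[(Q[:,2]>30)]
        print(n,s,"base %.1f rim med %.1f p75 %.1f  top med %.1f p25 %.1f p90 %.1f"%(base,*np.percentile(k[:,2],[50,75]),*np.percentile(t[:,2],[50,25,90])),"rimxy",(k[:,:2].max(0)+k[:,:2].min(0))/2,"topxy",t[:,:2].mean(0))
print(strike(.001,.0905,.065),strike(.0015,-.096,.065))
go(strike(.001,.0905,.065),168.8)
E
```

```text
top 1 base 0.4 rim med 15.9 p75 17.4  top med 35.7 p25 34.8 p90 37.7 rimxy [-2.49910494 89.36656897] topxy [-1.35853303 89.04507651]
top -1 base 0.1 rim med 15.8 p75 17.2  top med 37.8 p25 36.6 p90 39.8 rimxy [ -2.17263349 -96.53131621] topxy [ -0.85639071 -96.3705313 ]
scene 1 base 1.8 rim med 16.4 p75 18.4  top med 36.4 p25 35.2 p90 39.2 rimxy [ 5.36895116 92.03866729] topxy [ 1.97398168 91.7609646 ]
scene -1 base 1.0 rim med 16.9 p75 18.4  top med 38.3 p25 37.0 p90 41.8 rimxy [  4.62149834 -93.83351956] topxy [  2.84212866 -95.07384561]
[0.6313241  0.06343819 0.2330966 ] [ 0.59550117 -0.1195895   0.23280981]
t10.88 pos [0.4658 0.362  0.2208] rot [1.7984e+02 1.1000e-01 1.6548e+02] shares [-11.76 -12.38  -0.63] yawshare -0.074 F [ 0.1 -0.3 -3.3] w 0.0216 gf 60.0 q7 22.4
```

```bash
python3 -m jog '[[0,0,0,-1,-0.074],[0,0,0,-1,0],[0,-0.9,-0.95,0,0],[0,-0.9,-0.95,0,0],[0,-0.9,-0.95,0,0],[0,-0.9,-0.95,0,0],[0,-0.9,-0.95,0,0],[0,-0.9,-0.95,0,0],[0,-0.9,-0.95,0,0],[0,-0.9,-0.95,0,0],[0,-0.9,-0.95,0,0],[0,-0.9,-0.95,0,0]]'
python3 -m jog '[[0,-0.9,-0.95,0,0],[0,-0.9,-0.95,0,0],[0,0,0,0,0],[0,0,0,0,0],[0,0,0,0,0]]'
python3 -c "
from h import *
go(strike(.0005,.0905,.065),168.8)"
```

```text
time_s: 11.88
tool_pos: [0.6047, 0.138, 0.2567]
tool_rot: [-179.9, -0.2, 168.8]
force: [1.0, 0.4, -3.1]
grip_width: 0.0216
grasp_force: 60.0
time_s: 12.3
tool_pos: [0.6321, 0.0956, 0.2572]
tool_rot: [180.0, -0.2, 168.8]
force: [0.8, 1.3, -2.7]
grip_width: 0.0215
grasp_force: 60.0
t12.30 pos [0.6321 0.0956 0.2572] rot [179.98  -0.2  168.81] shares [-0.26 -1.59  1.19] yawshare 0.0 F [ 0.8  1.3 -2.7] w 0.0215 gf 60.0 q7 55.1
```

```bash
python3 -m jog '[[0,-0.13,-0.8,0.6,0],[0,-0.13,-0.79,0.6,0],[0,0,0,0,0],[0,0,0,0,0],[0,0,0,0,0],[0,0,0,0,0]]'
python3 - <<'E'
from h import *
go(strike(.0005,.0905,.065),168.8)
tilt('w3')
s=read_camera("scene");t=read_camera("top");np.savez("s3.npz",**{k:np.array(v) for k,v in s.items()})
cv2.imwrite("pics/s3.png",np.hstack([cv2.resize(s["color"][130:260,200:330,::-1],(400,400)),cv2.resize(t["color"][150:280,230:360,::-1],(400,400))]))
L=(pts(s)-SO)@RS;hsv=cv2.cvtColor(s["color"],cv2.COLOR_RGB2HSV)
b=(hsv[...,2]<70)&(abs(L[...,0])<.06)&(abs(L[...,1]-.09)<.035)&(L[...,2]>.045)&(L[...,2]<.16)&(s["range_z"]>0)
Q=L[b]*1e3;print(len(Q),np.percentile(Q,[1,50,99],axis=0).round(1))
lo=Q[Q[:,2]<90];print("head low part y range",np.percentile(lo[:,1],[2,98]),"x",np.percentile(lo[:,0],[2,98]),"z min",np.percentile(lo[:,2],[1]))
E
```

```text
time_s: 12.8
tool_pos: [0.632, 0.0651, 0.2357]
tool_rot: [179.9, 0.0, 168.9]
force: [-0.5, 1.1, -3.2]
grip_width: 0.0214
grasp_force: 60.0
t12.80 pos [0.632  0.0651 0.2357] rot [1.7993e+02 4.0000e-02 1.6892e+02] shares [ 0.04 -0.09  0.12] yawshare 0.003 F [-0.5  1.1 -3.2] w 0.0214 gf 60.0 q7 57.8
n 4192 x [0.01197039 0.05354503] z [-0.08381297 -0.03005799]
  x0.007 z -0.0283 sd 0.0001 n11
  x0.013 z -0.0306 sd 0.0012 n200
  x0.017 z -0.0347 sd 0.0012 n214
  x0.022 z -0.0811 sd 0.0184 n1033
  x0.028 z -0.0436 sd 0.0097 n328
  x0.033 z -0.0475 sd 0.0012 n348
  x0.037 z -0.0517 sd 0.0012 n426
  x0.043 z -0.0562 sd 0.0014 n462
  x0.048 z -0.0604 sd 0.0013 n595
  x0.052 z -0.0643 sd 0.0012 n575
384 [[-53.8  70.4  74.5]
 [  4.4  92.8 136. ]
 [ 29.6 114.9 143.3]]
head low part y range [ 75.87740383 113.5151332 ] x [12.66663795 25.79192529] z min [67.68921122]
```

View pics/s3.png

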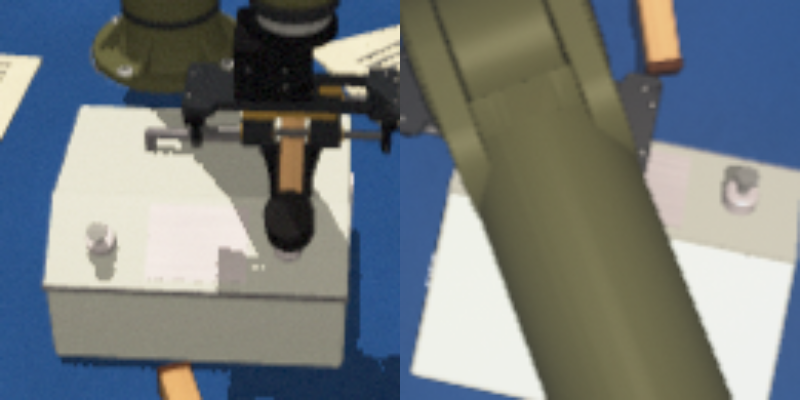

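The scene crop shows the head at (290,222) squarely over the left collar at (290,252). The right pin is at (100,240). First blow.

```bash
python3 -m jog '[[0,0,-0.09,0,0],[0,0,0,0,0],[0,0.287,0,0.41,0],[0,0.287,0,0.41,0],[0,0.287,0,0.41,0],[0,0.287,0,0.41,0],[0,0,0,0,0],[0,0,0,0,0]]'
python3 - <<'E'
from h import *
go(strike(.0005,.0905,.022),168.8);tilt('w4')
E
```

```text
time_s: 13.62
tool_pos: [0.6101, 0.0653, 0.2028]
tool_rot: [180.0, 0.2, 168.8]
force: [2.1, -1.2, -1.2]
grip_width: 0.0213
grasp_force: 60.0
t13.62 pos [0.6101 0.0653 0.2028] rot [1.7998e+02 1.6000e-01 1.6875e+02] shares [0.19 0.11 0.23] yawshare -0.001 F [ 2.1 -1.2 -1.2] w 0.0213 gf 60.0 q7 57.4
n 4177 x [0.01178652 0.0538237 ] z [-0.08359111 -0.02992889]
  x0.007 z -0.0276 sd 0.0004 n7
  x0.013 z -0.0306 sd 0.0013 n215
  x0.017 z -0.0347 sd 0.0012 n210
  x0.022 z -0.0809 sd 0.0186 n973
  x0.028 z -0.0434 sd 0.0077 n316
  x0.033 z -0.0474 sd 0.0012 n352
  x0.037 z -0.0517 sd 0.0012 n416
  x0.043 z -0.0559 sd 0.0014 n475
  x0.048 z -0.0603 sd 0.0013 n592
  x0.052 z -0.0642 sd 0.0013 n621
```

```bash
python3 -m jog '[[0,-0.23,0,-0.328,0],[0,-0.23,0,-0.328,0],[0,0,0.1,0,0],[0,0.287,0,0.41,0],[0,0.287,0,0.41,0],[0,0,0,0,0]]'
python3 -m jog '[[0,0,0,0,0]]'
python3 - <<'E'
from h import *
go(strike(.0005,.0905,.022),168.8)
E
python3 -m jog '[[0,-0.23,0,-0.328,0],[0,-0.23,0,-0.328,0],[0,0,0,0,0],[0,0.287,0,0.41,0],[0,0.265,0,0.38,0],[0,0,0,0,0]]'
python3 -m jog '[[0,0,0,0,0]]'
python3 - <<'E'
from h import *
go(strike(.0005,.0905,.022),168.8);tilt('w5')
E
```

```text
time_s: 14.17
tool_pos: [0.6085, 0.0684, 0.1991]
tool_rot: [180.0, 0.3, 168.8]
force: [4.3, 0.5, -0.2]
grip_width: 0.0217
grasp_force: 60.0
time_s: 14.25
tool_pos: [0.6085, 0.0684, 0.1991]
tool_rot: [179.9, 0.2, 168.8]
force: [5.0, 1.1, -1.0]
grip_width: 0.0216
grasp_force: 60.0
t14.25 pos [0.6085 0.0684 0.1991] rot [179.92   0.23 168.79] shares [ 0.09 -0.02  0.05] yawshare -0.0 F [ 5.   1.1 -1. ] w 0.0216 gf 60.0 q7 57.2
time_s: 14.75
tool_pos: [0.6076, 0.068, 0.1983]
tool_rot: [-180.0, 0.4, 168.8]
force: [2.3, -1.9, 6.5]
grip_width: 0.0217
grasp_force: 60.0
time_s: 14.83
tool_pos: [0.6076, 0.068, 0.1983]
tool_rot: [180.0, 0.4, 168.7]
force: [3.0, -1.3, 8.3]
grip_width: 0.0215
grasp_force: 60.0
t14.83 pos [0.6076 0.068  0.1983] rot [179.98   0.4  168.75] shares [0.05 0.01 0.01] yawshare -0.001 F [ 3.  -1.3  8.3] w 0.0215 gf 60.0 q7 57.1
n 4385 x [0.01163013 0.05489994] z [-0.08360559 -0.02952063]
  x0.007 z -0.0280 sd 0.0004 n26
  x0.013 z -0.0303 sd 0.0011 n203
  x0.017 z -0.0340 sd 0.0012 n223
  x0.022 z -0.0809 sd 0.0194 n969
  x0.028 z -0.0427 sd 0.0089 n324
  x0.033 z -0.0462 sd 0.0012 n359
  x0.037 z -0.0503 sd 0.0012 n432
  x0.043 z -0.0547 sd 0.0013 n479
  x0.048 z -0.0587 sd 0.0012 n591
  x0.052 z -0.0627 sd 0.0012 n699
  x0.058 z -0.0654 sd 0.0005 n80
```

Likely seated, since the advance stopped short and the force rose. I'll back off and check.

```bash
python3 -m jog '[[0,-0.5,0,-0.8,0],[0,-0.5,0,-0.9,0],[0,0,-1,-0.5,0],[0,0,-1,0,0],[0,0,-1,0,0],[0,0,-1,0,0],[0,0,-1,0,0],[0,0,0,0,0],[0,0,0,0,0]]'
cat >> h.py <<'E'
def pins(png=None):
    s=read_camera("scene");L=(pts(s)-SO)@RS
    for k,y in((1,.0915),(-1,-.095)):
        r=np.hypot(L[...,0]-.002,L[...,1]-y)
        w=(r<.02)&(s["range_z"]>0)&(L[...,2]>-.01)&(L[...,2]<.05);Q=L[w]*1e3;b=np.median(L[(r>.025)&(r<.04)][:,2])*1e3
        print(k,"base %.1f"%b,"hist2mm from 8:",np.histogram(Q[:,2],np.arange(8,46,2))[0],"centre",np.median(L[r<.006][:,2])*1e3)
    if png: cv2.imwrite(png,cv2.resize(s["color"][150:250,200:330,::-1],(780,600),interpolation=cv2.INTER_CUBIC))
E
python3 - <<'E'
from h import *
pins("pics/p1.png");go(strike(.001,-.0957,.065),168.8)
E
```

```text
time_s: 15.63
tool_pos: [0.6042, -0.0355, 0.2385]
tool_rot: [-179.9, -0.2, 168.6]
force: [0.5, 0.9, -1.7]
grip_width: 0.0215
grasp_force: 60.0
1 base 1.4 hist2mm from 8: [ 2  2  4 13  9  6 17 10 11  2  1  0  0  0  0  0  0  0] centre 23.347299154516428
-1 base 1.1 hist2mm from 8: [ 0  5  6  9 12 10  3  1  0  0  0  1  0  7  9 13  4  2] centre 37.59638251991994
t15.68 pos [ 0.6046 -0.0336  0.2389] rot [ 1.7999e+02 -1.4000e-01  1.6873e+02] shares [-0.38 -4.29  0.29] yawshare -0.001 F [-0.1  0.5 -2.7] w 0.0218 gf 60.0 q7 68.5
```

View pics/p1.png

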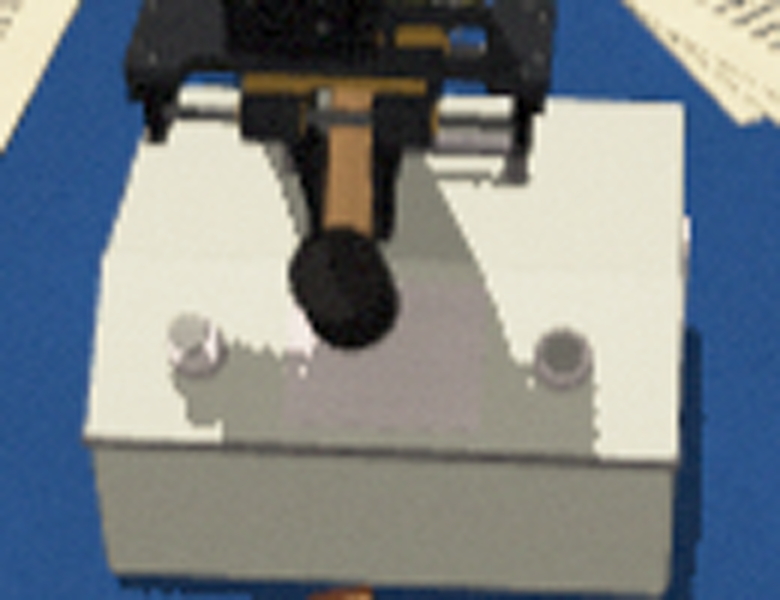

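The left pin at (562,352) is now down on its collar rim, and the right pin at (195,340) is still out. I'll move to the right pin.

```bash
python3 -m jog '[[0,-0.1,-0.86,0.05,0],[0,-0.1,-0.86,0.05,0],[0,-0.1,-0.86,0.05,0],[0,-0.1,-0.86,0.05,0],[0,0,-0.85,0,0],[0,0,0,0,0],[0,0,0,0,0],[0,0,0,0,0]]'
python3 -c "
from h import *
go(strike(.001,-.0957,.065),168.8)"
```

```text
time_s: 16.35
tool_pos: [0.5969, -0.1171, 0.2359]
tool_rot: [179.9, -0.0, 168.9]
force: [0.2, 0.4, -2.0]
grip_width: 0.0217
grasp_force: 60.0
t16.35 pos [ 0.5969 -0.1171  0.2359] rot [ 1.7991e+02 -4.0000e-02  1.6890e+02] shares [ 0.06 -0.12  0.14] yawshare 0.002 F [ 0.2  0.4 -2. ] w 0.0217 gf 60.0 q7 77.0
```

```bash
python3 -m jog '[[0,0,-0.12,0,0],[0,0,0,0,0],[0,0.287,0,0.41,0],[0,0.287,0,0.41,0],[0,0.287,0,0.41,0],[0,0.287,0,0.41,0],[0,0,0,0,0],[0,0,0,0,0]]'
python3 -c "
from h import *
go(strike(.001,-.0957,.022),168.8)"
python3 -m jog '[[0,-0.23,0,-0.328,0],[0,-0.23,0,-0.328,0],[0,0,0,0,0],[0,0.287,0,0.41,0],[0,0.287,0,0.41,0],[0,0,0,0,0]]'
python3 -m jog '[[0,0,0,0,0]]'
python3 -c "
from h import *
go(strike(.001,-.0957,.022),168.8)"
```

```text
time_s: 17.02
tool_pos: [0.5748, -0.1167, 0.2041]
tool_rot: [180.0, 0.1, 168.8]
force: [1.8, 0.3, -0.9]
grip_width: 0.0217
grasp_force: 60.0
t17.02 pos [ 0.5748 -0.1167  0.2041] rot [1.7998e+02 1.4000e-01 1.6882e+02] shares [0.21 0.07 0.31] yawshare 0.0 F [ 1.8  0.3 -0.9] w 0.0217 gf 60.0 q7 77.6
time_s: 17.52
tool_pos: [0.5714, -0.1167, 0.1992]
tool_rot: [-180.0, 0.1, 168.8]
force: [2.6, 0.7, -1.7]
grip_width: 0.0212
grasp_force: 60.0
time_s: 17.6
tool_pos: [0.5711, -0.1168, 0.1995]
tool_rot: [-180.0, -0.0, 168.8]
force: [1.8, -0.4, -1.8]
grip_width: 0.0216
grasp_force: 60.0
t17.60 pos [ 0.5711 -0.1168  0.1995] rot [-1.7999e+02 -2.0000e-02  1.6877e+02] shares [0.03 0.12 0.08] yawshare -0.001 F [ 1.8 -0.4 -1.8] w 0.0216 gf 60.0 q7 77.6
```

```bash
python3 -m jog '[[0,-0.23,0,-0.328,0],[0,-0.23,0,-0.328,0],[0,0,0,0,0],[0,0.287,0,0.41,0],[0,0.265,0,0.38,0],[0,0,0,0,0]]'
python3 -m jog '[[0,0,0,0,0]]'
python3 -c "
from h import *
go(strike(.001,-.0957,.022),168.8);tilt('w6')"
```

```text
time_s: 18.1
tool_pos: [0.5706, -0.1165, 0.1976]
tool_rot: [-180.0, 0.2, 168.8]
force: [3.9, 0.2, -1.0]
grip_width: 0.0214
grasp_force: 60.0
time_s: 18.18
tool_pos: [0.5706, -0.1164, 0.1976]
tool_rot: [180.0, 0.2, 168.8]
force: [4.8, -0.3, -0.6]
grip_width: 0.0215
grasp_force: 60.0
t18.18 pos [ 0.5706 -0.1164  0.1976] rot [180.     0.18 168.78] shares [ 0.    0.1  -0.01] yawshare -0.0 F [ 4.8 -0.3 -0.6] w 0.0215 gf 60.0 q7 77.7
n 4396 x [0.0116169  0.05496559] z [-0.08342739 -0.0294228 ]
  x0.007 z -0.0279 sd 0.0003 n28
  x0.013 z -0.0303 sd 0.0012 n209
  x0.017 z -0.0339 sd 0.0012 n226
  x0.022 z -0.0810 sd 0.0195 n943
  x0.028 z -0.0424 sd 0.0067 n331
  x0.033 z -0.0461 sd 0.0011 n369
  x0.037 z -0.0501 sd 0.0012 n420
  x0.043 z -0.0544 sd 0.0013 n481
  x0.048 z -0.0583 sd 0.0012 n589
  x0.052 z -0.0622 sd 0.0012 n721
  x0.058 z -0.0644 sd 0.0005 n79
```

```bash
python3 -m jog '[[0,-0.23,0,-0.328,0],[0,-0.23,0,-0.328,0],[0,0,0,0,0],[0,0.287,0,0.41,0],[0,0.265,0,0.38,0],[0,0,0,0,0]]'
python3 -m jog '[[0,0,0,0,0]]'
python3 -c "
from h import *
go(strike(.001,-.0957,.022),168.8);tilt('w7')"
```

```text
time_s: 18.73
tool_pos: [0.5702, -0.1164, 0.1965]
tool_rot: [-180.0, 0.4, 168.8]
force: [4.3, -0.3, 5.2]
grip_width: 0.0215
grasp_force: 60.0
time_s: 18.82
tool_pos: [0.5702, -0.1164, 0.1965]
tool_rot: [-180.0, 0.4, 168.8]
force: [4.4, -0.5, 4.6]
grip_width: 0.0211
grasp_force: 60.0
t18.82 pos [ 0.5702 -0.1164  0.1965] rot [-179.98    0.4   168.77] shares [-0.02  0.1  -0.07] yawshare -0.001 F [ 4.4 -0.5  4.6] w 0.0211 gf 60.0 q7 77.7
n 4553 x [0.01138495 0.05574868] z [-0.08338561 -0.02921895]
  x0.007 z -0.0277 sd 0.0005 n31
  x0.013 z -0.0300 sd 0.0011 n213
  x0.017 z -0.0336 sd 0.0013 n228
  x0.022 z -0.0809 sd 0.0200 n952
  x0.028 z -0.0419 sd 0.0090 n337
  x0.033 z -0.0455 sd 0.0011 n367
  x0.037 z -0.0493 sd 0.0012 n425
  x0.043 z -0.0536 sd 0.0012 n481
  x0.048 z -0.0572 sd 0.0012 n606
  x0.052 z -0.0613 sd 0.0012 n703
  x0.058 z -0.0636 sd 0.0007 n210
```

```bash
python3 -m jog '[[0,-0.5,0,-0.8,0],[0,-0.5,0,-0.9,0],[0,0,1,-0.5,0],[0,0,1,0,0],[0,0,1,0,0],[0,0,1,0,0],[0,0,1,0,0],[0,0,0,0,0],[0,0,0,0,0]]'
python3 - <<'E'
from h import *
pins("pics/p2.png");go(strike(.001,.0905,.04),168.8)
E
```

```text
time_s: 19.62
tool_pos: [0.6058, -0.0201, 0.2374]
tool_rot: [-180.0, -0.2, 169.0]
force: [0.2, -0.3, -2.7]
grip_width: 0.0216
grasp_force: 60.0
1 base 1.9 hist2mm from 8: [ 0  4  2  5 13 14  8 11  7 12  1  0  0  0  0  0  0  0] centre 24.82035580106942
-1 base 1.2 hist2mm from 8: [ 4  2  3 10 15 12 10 10  9  2  0  0  0  0  0  0  0  0] centre 22.718704438847745
t19.67 pos [ 0.606  -0.022   0.2374] rot [-1.7992e+02 -1.4000e-01  1.6883e+02] shares [0.3  4.44 1.23] yawshare 0.001 F [-0.4 -1.3 -2.6] w 0.0212 gf 60.0 q7 67.2
```

View pics/p2.png

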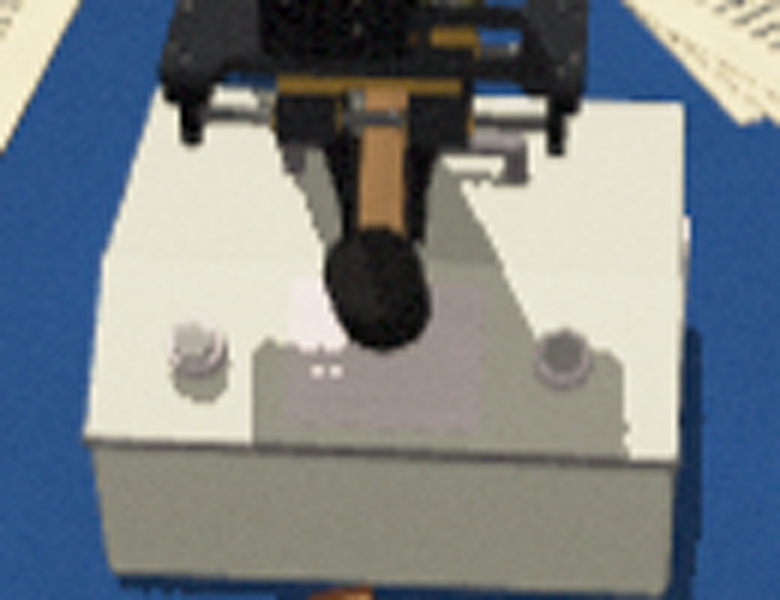

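Both heads look down on their rims: left (562,355), right (198,347). I'll give the left a confirming blow, since its depth reads about 1 mm higher.

```bash
python3 -m jog '[[0,0.06,0.89,0.1,0],[0,0.06,0.89,0.1,0],[0,0.06,0.89,0.2,0],[0,0.06,0.89,0.2,0],[0,0.06,0.88,0.2,0],[0,0,0,0,0],[0,0,0,0,0],[0,0,0,0,0]]'
python3 -c "
from h import *
go([.6076,.067,.1983],168.8)"
```

```text
time_s: 20.33
tool_pos: [0.6184, 0.064, 0.2221]
tool_rot: [-179.9, -0.0, 168.6]
force: [0.2, -0.6, -4.0]
grip_width: 0.0214
grasp_force: 60.0
t20.33 pos [0.6184 0.064  0.2221] rot [-1.7989e+02 -4.0000e-02  1.6864e+02] shares [0.56 0.04 1.19] yawshare -0.004 F [ 0.2 -0.6 -4. ] w 0.0214 gf 60.0 q7 57.5
```

```bash
python3 -m jog '[[0,0.217,0.04,0.437,0],[0,0.217,0,0.437,0],[0,0.217,0,0.437,0],[0,0,0,0,0]]'
python3 -m jog '[[0,0,0,0,0]]'
python3 -c "
from h import *
go([.6076,.067,.1983],168.8);tilt('w8')"
```

```text
time_s: 20.67
tool_pos: [0.607, 0.0684, 0.1972]
tool_rot: [-180.0, 0.3, 168.7]
force: [1.8, -1.6, 0.1]
grip_width: 0.0213
grasp_force: 60.0
time_s: 20.75
tool_pos: [0.6071, 0.0684, 0.1972]
tool_rot: [-180.0, 0.2, 168.7]
force: [2.9, -1.1, 1.9]
grip_width: 0.0216
grasp_force: 60.0
t20.75 pos [0.6071 0.0684 0.1972] rot [-179.97    0.24  168.69] shares [-0.04 -0.06 -0.05] yawshare -0.002 F [ 2.9 -1.1  1.9] w 0.0216 gf 60.0 q7 56.9
n 4619 x [0.01154126 0.05592031] z [-0.08347497 -0.02925818]
  x0.007 z -0.0277 sd 0.0004 n30
  x0.013 z -0.0300 sd 0.0011 n215
  x0.017 z -0.0338 sd 0.0012 n224
  x0.022 z -0.0809 sd 0.0199 n992
  x0.028 z -0.0417 sd 0.0064 n335
  x0.033 z -0.0454 sd 0.0011 n362
  x0.037 z -0.0492 sd 0.0012 n429
  x0.043 z -0.0535 sd 0.0012 n482
  x0.048 z -0.0572 sd 0.0012 n592
  x0.052 z -0.0610 sd 0.0012 n710
  x0.058 z -0.0636 sd 0.0007 n248
```

```bash
python3 -m jog '[[0,-0.23,0,-0.328,0],[0,-0.23,0,-0.328,0],[0,0,0,0,0],[0,0.287,0,0.41,0],[0,0.25,0,0.36,0],[0,0,0,0,0]]'
python3 -m jog '[[0,0,0,0,0]]'
python3 -c "
from h import *
go([.6076,.067,.1983],168.8);tilt('w9')"
```

```text
time_s: 21.3
tool_pos: [0.6064, 0.07, 0.1966]
tool_rot: [180.0, 0.4, 168.8]
force: [1.8, -1.3, 9.9]
grip_width: 0.0215
grasp_force: 60.0
time_s: 21.38
tool_pos: [0.6064, 0.0699, 0.1966]
tool_rot: [180.0, 0.4, 168.8]
force: [1.2, -1.2, 8.5]
grip_width: 0.0215
grasp_force: 60.0
t21.38 pos [0.6064 0.0699 0.1966] rot [179.97   0.39 168.76] shares [-0.09 -0.13 -0.08] yawshare -0.001 F [ 1.2 -1.2  8.5] w 0.0215 gf 60.0 q7 56.8
n 4759 x [0.01130853 0.05664563] z [-0.08347373 -0.0290407 ]
  x0.007 z -0.0277 sd 0.0004 n32
  x0.013 z -0.0299 sd 0.0011 n231
  x0.017 z -0.0335 sd 0.0013 n225
  x0.022 z -0.0809 sd 0.0199 n988
  x0.028 z -0.0412 sd 0.0067 n345
  x0.033 z -0.0450 sd 0.0011 n372
  x0.037 z -0.0486 sd 0.0011 n418
  x0.043 z -0.0527 sd 0.0012 n504
  x0.048 z -0.0564 sd 0.0011 n595
  x0.052 z -0.0601 sd 0.0011 n700
  x0.058 z -0.0629 sd 0.0008 n349
```

Both pins resist further advance, with a steady 12 N and slight turning in the grip, so they're home. I'll carry the mallet back to its spot.

```bash
python3 -m jog '[[0,-0.5,0,-0.8,0],[0,-0.5,0,-1,0],[0,0,0,-1,0],[0,0,0,-0.5,0],[0,0.8,1,0,0],[0,0.8,1,0,0],[0,0.8,1,0,0],[0,0.8,1,0,0],[0,0.8,1,0,0],[0,0.8,1,0,0],[0,0.8,1,0,0],[0,0.8,1,0,0]]'
python3 -m jog '[[0,0.8,1,0,0],[0,0.8,1,0,0],[0,0.8,1,0,0],[0,0.8,1,0,0],[0,0,0,0,0],[0,0,0,0,0]]'
python3 - <<'E'
from h import *
pins();go([.465,.36,.075],168.8)
E
```

```text
time_s: 22.43
tool_pos: [0.5275, 0.2487, 0.2587]
tool_rot: [-179.9, -0.1, 168.8]
force: [0.7, 0.5, -3.4]
grip_width: 0.0213
grasp_force: 60.0
time_s: 22.93
tool_pos: [0.4796, 0.3406, 0.2591]
tool_rot: [-179.9, -0.1, 169.1]
force: [0.3, 0.1, -3.0]
grip_width: 0.0216
grasp_force: 60.0
1 base 1.9 hist2mm from 8: [ 1  0  6 12  9  9 14  9 10  8  0  0  0  0  0  0  0  0] centre 24.847495961733735
-1 base 1.0 hist2mm from 8: [ 4  3  3  9 18 11  6 14 10  0  0  0  0  0  0  0  0  0] centre 22.76978375910915
t22.98 pos [0.4812 0.3388 0.2591] rot [-1.7988e+02 -6.0000e-02  1.6889e+02] shares [0.99 0.9  9.2 ] yawshare 0.002 F [-0.2  0.2 -2.5] w 0.0215 gf 60.0 q7 29.2
```

```bash
python3 -m jog '[[0,0.5,0.45,0.8,0],[0,0.49,0.45,1,0],[0,0,0,1,0],[0,0,0,1,0],[0,0,0,1,0],[0,0,0,1,0],[0,0,0,1,0],[0,0,0,1,0],[0,0,0,0.8,0],[0,0,0,0.4,0],[0,0,0,0,0],[0,0,0,0,0]]'
python3 -m jog '[[0,0,0,0,0]]'
python3 - <<'E'
from h import *
go([.465,.36,.069],168.8)
E
```

```text
time_s: 23.98
tool_pos: [0.467, 0.3595, 0.0801]
tool_rot: [-180.0, -0.0, 168.7]
force: [-0.1, -1.1, -2.6]
grip_width: 0.0219
grasp_force: 60.0
time_s: 24.07
tool_pos: [0.4674, 0.3604, 0.0812]
tool_rot: [179.9, 0.1, 168.7]
force: [0.5, -0.1, -2.7]
grip_width: 0.0215
grasp_force: 60.0
t24.07 pos [0.4674 0.3604 0.0812] rot [1.7994e+02 7.0000e-02 1.6872e+02] shares [ 0.11 -0.05  0.61] yawshare -0.002 F [ 0.5 -0.1 -2.7] w 0.0215 gf 60.0 q7 20.2
```

```bash
python3 -m jog '[[0,0,0,0.2,0],[0,0,0,0.2,0],[0,0,0,0.2,0],[0,0,0,0,0],[0,0,0,0,0]]' 60
python3 -m jog '[[0,0,0,0,0],[0,0,0,0,0],[0,0,0,0,0],[0,0,0,0,0],[0,0,0,0,0]]' 4
python3 -c "
from h import *
go([.465,.36,.069],168.8)"
```

```text
time_s: 24.48
tool_pos: [0.4664, 0.3601, 0.0679]
tool_rot: [-180.0, -0.0, 168.8]
force: [-0.6, -0.5, -2.6]
grip_width: 0.0212
grasp_force: 60.0
time_s: 24.9
tool_pos: [0.4668, 0.3603, 0.0684]
tool_rot: [180.0, 0.0, 168.8]
force: [0.6, -0.2, -1.6]
grip_width: 0.022
grasp_force: 4.0
t24.90 pos [0.4668 0.3603 0.0684] rot [1.7999e+02 2.0000e-02 1.6876e+02] shares [ 0.08 -0.03 -0.03] yawshare -0.001 F [ 0.6 -0.2 -1.6] w 0.022 gf 4.0 q7 19.6
```

```bash
python3 -m jog '[[0,0.2,0,0.13,0],[0,0.21,0,0.14,0],[0,0.21,0,0.15,0],[0,0.2,0,0.16,0],[0,0.19,0,0.17,0],[0,0.18,0,0.18,0],[0,0.17,0,0.2,0],[0,0.15,0,0.2,0],[0,0.13,0,0.2,0],[0,0.11,0,0.19,0],[0,0,0,0,0],[0,0,0,0,0]]' 4
python3 -c "
from h import *
go([.43,.367,.034],168.8);tilt('w10')"
```

```text
time_s: 25.9
tool_pos: [0.4321, 0.3671, 0.0336]
tool_rot: [-180.0, -0.0, 168.8]
force: [1.3, 0.1, -0.2]
grip_width: 0.0217
grasp_force: 4.0
t25.90 pos [0.4321 0.3671 0.0336] rot [-1.7999e+02 -2.0000e-02  1.6878e+02] shares [ 0.1  -0.02 -0.02] yawshare -0.001 F [ 1.3  0.1 -0.2] w 0.0217 gf 4.0 q7 15.6
n 8544 x [0.00455672 0.08941177] z [-0.08329259 -0.01340112]
  x0.007 z -0.0154 sd 0.0005 n319
  x0.013 z -0.0154 sd 0.0006 n351
  x0.017 z -0.0153 sd 0.0006 n365
  x0.022 z -0.0806 sd 0.0310 n1148
  x0.028 z -0.0153 sd 0.0200 n440
  x0.033 z -0.0151 sd 0.0151 n450
  x0.037 z -0.0150 sd 0.0006 n426
  x0.043 z -0.0149 sd 0.0006 n435
  x0.048 z -0.0149 sd 0.0006 n440
  x0.052 z -0.0149 sd 0.0006 n447
  x0.058 z -0.0147 sd 0.0006 n463
  x0.062 z -0.0145 sd 0.0006 n478
  x0.068 z -0.0145 sd 0.0007 n492
  x0.073 z -0.0145 sd 0.0006 n497
  x0.078 z -0.0144 sd 0.0006 n476
  x0.083 z -0.0143 sd 0.0006 n515
  x0.088 z -0.0151 sd 0.0007 n481
  x0.093 z -0.0144 sd 0.0007 n120
```

The handle is level, with its top at z≈0.049. I'll open, then retreat straight up.

```bash
python3 -m jog '[[0.5,0,0,0,0],[0.7,0,0,0,0],[1,0,0,0,0],[1,0,0,0,0],[1,0,0,0,0],[1,0,0,0,0],[1,0,0,0,0],[1,0,0,0,0],[1,0,0,0,0],[1,0,0,0,0],[1,0,0,-0.3,0],[1,0,0,-0.5,0]]'
python3 -m jog '[[1,0,0,-0.8,0],[1,0,0,-0.8,0],[1,0,0,-0.8,0],[1,0,0,-0.8,0],[1,0,0,-0.8,0],[1,0,0,-0.8,0],[1,0,0,-0.8,0],[1,0,0,-0.8,0],[1,0,0,-0.8,0],[1,0,0,0,0],[1,0,0,0,0],[1,0,0,0,0]]'
python3 - <<'E'
from h import *
go([.43,.367,.2]);pins()
s=read_camera("scene");cv2.imwrite("pics/end.png",cv2.resize(s["color"][:,:,::-1],(800,600)))
E
```

```text
time_s: 26.95
tool_pos: [0.4316, 0.3665, 0.0495]
tool_rot: [-179.9, -0.1, 168.8]
force: [-0.0, -0.0, 0.3]
grip_width: 0.0858
grasp_force: 0.0
time_s: 27.95
tool_pos: [0.4321, 0.3668, 0.1936]
tool_rot: [-180.0, 0.0, 168.8]
force: [-0.1, -1.6, 0.6]
grip_width: 0.0869
grasp_force: 0.0
t27.95 pos [0.4321 0.3668 0.1936] rot [-179.96    0.    168.77] shares [ 0.1  -0.01 -0.32] yawshare None F [-0.1 -1.6  0.6] w 0.0869 gf 0.0 q7 23.1
1 base 1.5 hist2mm from 8: [ 0  0  4  8 12 17  8 13 12  3  0  1  0  0  0  0  0  0] centre 22.988154972807447
-1 base 1.0 hist2mm from 8: [ 4  0  6 11 11 12 15  9  6  1  1  0  0  0  0  0  0  0] centre 23.83753875334465
```

View pics/end.png

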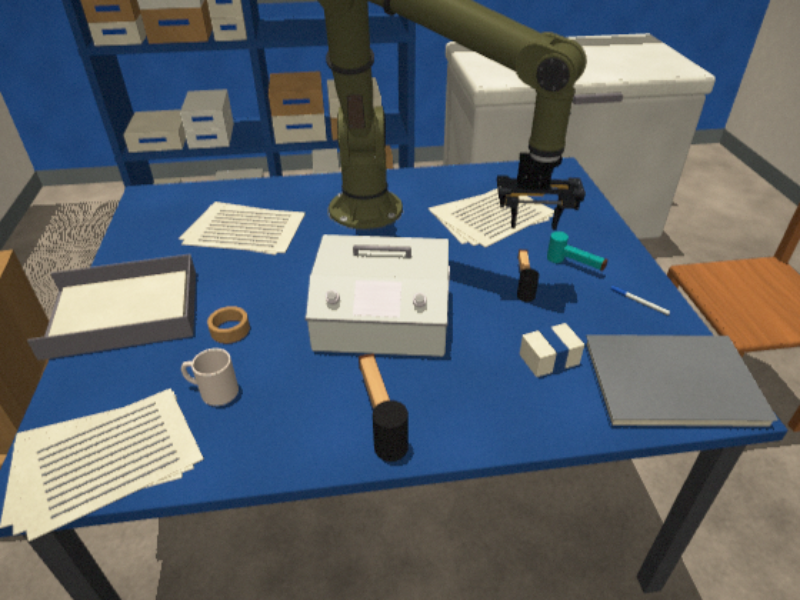

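The mallet stands upright at (527,280) with its handle level. Both pins are down (333,298) and (420,301), the bystanders are unmoved and the gripper is clear.

```bash
python3 -c "
from cell import env
print(env.sign_off())"
```

```text
the job is handed in; nothing more can be done
None
```

The job is handed in: by my camera and force readings both pins are home, the mallet stands released on its head where it was, and nothing else moved; the hand-in returned no verdict.

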